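# Add the third layer to a crosswise slat cooling stand

### The arm

A 6-joint arm with a two-finger parallel gripper is mounted at the origin on the work surface; the furniture and walls round the work are solid. World frame = base frame: x ahead of the robot, y to its left, z up, the work surface at z = 0. Lengths are in m, angles in rad, forces in N, time in s.
With the tool pointing down it reaches from about 0.325 to 0.775 m from the base axis. Payload 5.5 kg.
Tool frame: the origin (TCP) lies on the mounting face of the last link; the fingertips stand 173 mm ahead of it and the grasp point (between the pads) lies 155 mm ahead of it (manip.tcp_to_grasp is the distance from the TCP to the grasp point, in m); z points along the fingers, x is the direction in which the jaws open and shut, and the axes are right-handed (so a half turn about z gives the same grasp; the last joint's range is limited). The gripper opens to 85 mm and grips with 20 to 120 N. Pads are 22 mm wide; open, the fingers measure 114 mm over their backs; the gripper's body (76 mm by 85 mm) begins 54 mm behind the grasp point. The pads swing forward as they close: fully open they stand 13 mm farther back than shut.
Start: joints at [0.732, 0.091, 1.231, -0, 1.82, -0.057], TCP at [0.423, 0.426, 0.405] pointing down, gripper open.
Joint ranges: [-2.87, 2.87], [-0.86, 2.18], [0.17, 2.46], [-1.51, 4.65], [0.06, 2.69], [-2.65, 2.65]. Speed limits (rad/s): [2.57, 2.57, 3.01, 3.14, 3.14, 3.14].

### API

Orientations are given as a rotation vector (axis times angle).
In Python, from bench import manip gives the robot as it stands.
- The arm moves only by the shell command python3 -m inch 'ROWS' [OPENING] [FORCE]. ROWS is JSON, a list of rows, each an object of numbers: "dx", "dy", "dz": the shift along the tool's x, y, z in m; "rx", "ry", "rz": the turn, a rotation vector about the tool's x, y, z in rad. A call has 1 to 8 rows; each row shifts and turns the pose as measured when the row begins, along the tool's axes as they then stand; what a row does not reach is not made up. A row lasts 1/8 s, in which the tool goes at most 62.5 mm and 10.7 degrees, less where a joint would pass 70% of its speed; a pose out of reach is approached as far as the arm can. A call is refused whole if a number of a shift passes 0.0625 or a number of a turn 0.188, either way. A call with a gripper value outside its range is refused whole. OPENING is the opening in per cent of the stroke, from 0 (shut) to 100 (fully open), set as the call begins (- or left out, the last holds). The fingers move at their own pace and stop on an object; FORCE is the grip in N (left out, the last holds). Time passes only in rows, so rows that do not move let the fingers close. It gives the time, the measured TCP pose, the force and the opening at its end, in the units of the state.
- manip.get_obs(): the state, without advancing time (a new reading comes with each control period).
- manip.read_camera(name): name is "side" or "top" or "wrist"; returns (picture, depth): 420x560x3 uint8, blue, green, red; 420x560 float32, m along the optical axis (not along the pixel's ray), 0 where there is no reading.
- manip.calibration(name): a dict with "fx", "fy", "cx", "cy" (pixels), "k1" (the pictures are not rectified: a ray, as slopes to the right and down, at radius r is drawn at 1 + k1 r^2 times it, then the intrinsics apply), "R" (3x3) and "t" (3): a world point X has camera coordinates R X + t. Camera axes: x right, y down, z forward; pixel columns grow to the right and rows downward; lengths in m; the calibration is good to about 2 mm. A picture is of the moment at which its call begins: read the wrist's pose just before it. calibration takes no time and is no camera call; for the wrist camera it gives the pose at the moment of the call.
- manip.job_done(): hands the job in, once; it reports no verdict.
Trained networks look in the newest picture that a camera, given by its name, has taken for a name from the list of things; names that differ only in an ending like _2 or _b are one class to them, and where a whole thing is asked for, a point or a joint stands for the part that bears it (a point fixed in the world has none). Each returns a list of dicts, best first, with "conf" (0 to 1); they miss things now and then, are a little off and sometimes report something else, mostly with a low value. They report only what shows in the picture. A call takes as long as a camera call. They do not tell look-alikes from the thing itself.
- manip.spot_in(target, camera): "centre" ([x, y, z] in m, in world coordinates, good to about 4 mm: the middle of the surface that is visible of it).
- manip.regions_of(target, camera): "region" (420x560 bool, what is visible of it).
- manip.landmark_of(target, camera): "centre" ([x, y, z] in m, in world coordinates, good to about 4 mm: a listed point, or the origin of a listed thing).
The state is a dict: "time_s": time; "joints": joint angles; "qvel": joint speeds; "joint_efforts": joint torques, N m; "eef_pos": TCP position; "tcp_rot": TCP orientation; "contact_force": force on the tool from outside, world axes, zero at the start; "torque": the same for the moment, N m; "opening": finger opening in m.
Only numpy, scipy, OpenCV 4.12 (cv2) and the standard library are available. Lean on these libraries where they do the work, as an engineer would, in place of code of your own. Each camera call takes 0.05 s, during which the arm holds its last target. There are 200 camera calls.

### The job

Build the wooden cooling stand one layer higher: take the two loose long slats and lay them flat across its top pair, each straight above one of the two bottom slats, centred and parallel to them, so that the layers keep alternating crosswise. Leave the short offcut where it lies.

Things in the scene. Friction and masses are not known exactly. Their poses are not given: they have to be found in the camera images.
- crib: half-built loose stand, 140 x 140 x 40 mm, 0.35 kg: light wooden slats 140 x 24 x 20 mm pegged in two crossed layers. Origin: centre of underside, z up. Bottom slats along its x, centred at y = +50 and -50 mm; upper ones along its y at x = +50 and -50, tops at z = 40. New slats go along its x, middle of undersides at (0, 50, 40) and (0, -50, 40), either slat on either side.
- slat_a: plain light wooden slat, 140 mm long (its own x), 24 mm wide (y), 20 mm thick (z), with a small dark dowel plug near each end; 0.05 kg or less, lying flat and loose on the bench. Origin: centre of its underside. One of the two long slats to stack; it is alike at both ends.
- slat_b: plain light wooden slat, 140 mm long (its own x), 24 mm wide (y), 20 mm thick (z), with a small dark dowel plug near each end; 0.05 kg or less, lying flat and loose on the bench. Origin: centre of its underside. The other of the two long slats to stack; it is alike at both ends.
- short_slat: plain light wooden slat, 80 mm long (its own x), 24 mm wide (y), 20 mm thick (z), with a small dark dowel plug near each end; 0.05 kg or less, lying flat and loose on the bench. Origin: centre of its underside. The short offcut, not part of the stand: leave it alone.
Not all that is in view belongs to the job. Leave any pink look-alike of the slat_a alone.

How it is judged:
By the outcome, as a careful person would: the job done as asked, in the order asked, and still so for the second after the job is handed in, with the robot touching nothing.
It also fails if it takes over 59 s, if anything falls off the work surface, if the arm or the gripper's body presses on something with over 40 N, if the wrist force passes 120 N, or if a joint passes its speed limit or range.

## Working session

There is one attempt and no reset: what is moved stays moved. The work goes in short steps, Python scripts to look and compute and a shell command to move; the robot and the scene stay as the last step left them, time stands still between calls to the robot, and variables do not carry over. Pictures are saved under pics/ and viewed, about 8 in all and at most 12, crops included, and the job is handed in when it is done.

```bash
mkdir -p pics; ls; cat > h.py <<'E'
import numpy as np, cv2
from bench import manip
from scipy.spatial.transform import Rotation as Ro
def cloud(name):
    c=manip.calibration(name); p,d=manip.read_camera(name)
    K=np.array([[c['fx'],0,c['cx']],[0,c['fy'],c['cy']],[0,0,1.]])
    v,u=np.mgrid[:420,:560].astype(float)
    n=cv2.undistortPoints(np.stack([u,v],-1).reshape(-1,1,2),K,np.array([c['k1'],0,0,0.])).reshape(420,560,2)
    X=np.dstack([n*d[...,None],d])
    return p,d,(X-np.array(c['t']))@np.array(c['R'])
E
python3 - <<'E'
from h import *
for n in ['top','side']:
    p,d,W=cloud(n); cv2.imwrite(f'pics/{n}0.png',p); np.savez(f'{n}0.npz',p=p,d=d,W=W)
    for t in ['slat_a','short_slat','crib']:
        for r in manip.spot_in(t,n): print(n,t,np.round(r['centre'],3),round(r['conf'],2))
o=manip.get_obs();print(o['time_s'],o['eef_pos'],o['tcp_rot'],manip.tcp_to_grasp)
E
```

```text
pics
top slat_a [0.605 0.223 0.023] 0.73
top slat_a [ 0.336 -0.122  0.018] 0.69
top slat_a [0.468 0.249 0.02 ] 0.62
top short_slat [ 0.464 -0.004  0.018] 0.78
top crib [ 0.66  -0.008  0.04 ] 0.97
side slat_a [0.468 0.247 0.02 ] 0.98
side slat_a [ 0.337 -0.13   0.022] 0.85
side slat_a [0.605 0.212 0.018] 0.6
side short_slat [ 0.463 -0.01   0.02 ] 0.78
side crib [ 0.667 -0.011  0.037] 0.59
side crib [0.606 0.211 0.018] 0.21
0.4 [0.42275803 0.42579945 0.4045025 ] [ 2.90022943e+00  1.20737714e+00 -4.66325599e-04] 0.1547
```

View pics/top0.png

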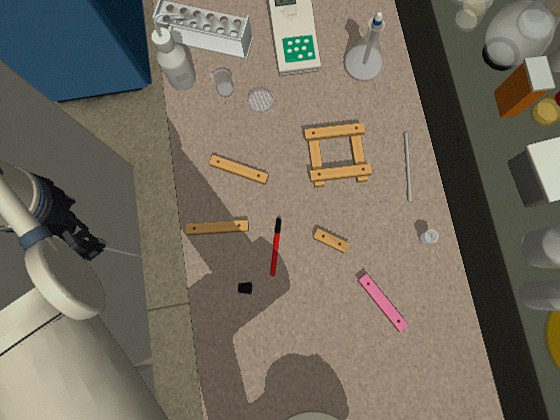

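View pics/side0.png

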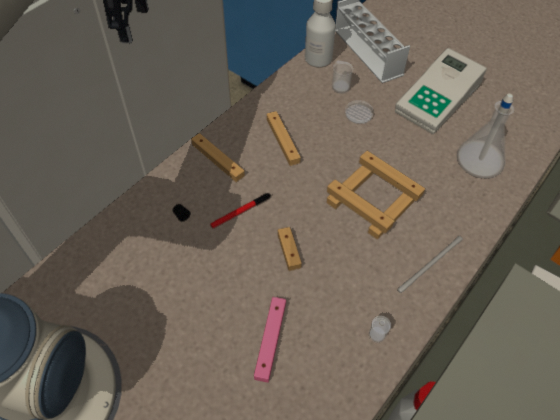

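The top view shows the wooden long slats at (239,168) and (217,228), the short offcut at (331,240), the pink look-alike at (382,302) and the crib at (338,153). The crib's upper pair runs image-horizontal, at (335,130) and (340,173). In the side view the slats are at (283,138) and (217,156). Candidates for slat_a/b are those two long wooden pieces. I rule out the pink one by colour and the short one by length, then check both in a crop.

```bash
cat >> h.py <<'E'
def fit(W,p,zr,lo=200,box=None):
    hsv=cv2.cvtColor(p,cv2.COLOR_BGR2HSV)
    m=((W[...,2]>zr[0])&(W[...,2]<zr[1])&(hsv[...,0]>8)&(hsv[...,0]<28)&(hsv[...,1]>90)).astype(np.uint8)
    if box is not None: m&=((W[...,0]>box[0])&(W[...,0]<box[1])&(W[...,1]>box[2])&(W[...,1]<box[3])).astype(np.uint8)
    n,l,s,_=cv2.connectedComponentsWithStats(m)
    for i in range(1,n):
        if s[i,4]<lo: continue
        P=W[l==i]; (cx,cy),(w,h),a=cv2.minAreaRect(P[:,:2].astype(np.float32))
        if w<h: w,h,a=h,w,a+90
        C=np.cov(P[:,:2].T); e=np.linalg.eigh(C)[1][:,1]
        print('px',s[i,:5],'c',round(cx,4),round(cy,4),'L',round(w,3),round(h,3),'ang',round((a+90)%180-90,1),'mean',P.mean(0).round(4),'pca',round((np.degrees(np.arctan2(e[1],e[0]))+90)%180-90,1),'z',np.percentile(P[:,2],[50,90]).round(4))
E
python3 - <<'E'
from h import *
for n in ['top','side']:
    f=np.load(n+'0.npz'); print(n); 
    print('low'); fit(f['W'],f['p'],(.015,.028),80); print('high'); fit(f['W'],f['p'],(.033,.05),80)
p=np.load('top0.npz')['p']
cv2.imwrite('pics/crop.png',cv2.resize(p[100:260,170:390],None,fx=3.6,fy=3.6,interpolation=cv2.INTER_CUBIC))
E
```

```text
top
low
px [349 135  16  31 318] c 0.6791 -0.0522 L 0.073 0.027 ang 15.0 mean [ 0.6796 -0.0516  0.0206] pca 12.4 z [0.0206 0.0229]
px [307 140  16  31 309] c 0.6581 0.0458 L 0.073 0.026 ang 13.6 mean [0.6588 0.0456 0.0207] pca 12.1 z [0.0206 0.0228]
px [209 155  59  29 619] c 0.6092 0.22 L 0.14 0.025 ang 75.5 mean [0.6085 0.2196 0.0205] pca 75.2 z [0.0206 0.0226]
px [186 220  62  15 665] c 0.47 0.2524 L 0.138 0.025 ang -81.1 mean [0.4694 0.2524 0.0205] pca -81.0 z [0.0206 0.0226]
px [313 229  37  24 381] c 0.4628 -0.0054 L 0.079 0.024 ang 69.2 mean [ 0.4622 -0.0052  0.0205] pca 69.3 z [0.0206 0.0228]
high
px [304 122  61  19 651] c 0.7137 0.006 L 0.139 0.027 ang -77.3 mean [0.7127 0.0057 0.0403] pca -77.8 z [0.0404 0.0426]
px [310 164  62  18 660] c 0.6159 -0.0148 L 0.14 0.025 ang -78.0 mean [ 0.6151 -0.0142  0.0403] pca -78.0 z [0.0405 0.0424]
side
low
px [267 111  34  51 601] c 0.6106 0.2179 L 0.142 0.026 ang 75.3 mean [0.6094 0.2142 0.0188] pca 74.8 z [0.0188 0.021 ]
px [191 133  53  45 664] c 0.4711 0.2512 L 0.141 0.026 ang -81.5 mean [0.4709 0.2487 0.0186] pca -81.1 z [0.0186 0.0207]
px [343 162  76  58 844] c 0.6746 -0.0052 L 0.139 0.069 ang -77.8 mean [ 0.6799 -0.0084  0.0199] pca -77.8 z [0.0193 0.0244]
px [327 190  66  46 292] c 0.6032 -0.0222 L 0.139 0.028 ang -70.1 mean [ 0.606  -0.0235  0.0219] pca -77.7 z [0.0218 0.0269]
px [278 227  24  41 523] c 0.4642 -0.0069 L 0.081 0.024 ang 69.3 mean [ 0.4632 -0.0086  0.0192] pca 69.1 z [0.0191 0.021 ]
high
px [360 151  65  47 813] c 0.7146 0.0043 L 0.141 0.028 ang -77.7 mean [0.7139 0.0017 0.0386] pca -77.9 z [0.0388 0.0408]
px [328 180  66  51 892] c 0.6172 -0.0169 L 0.139 0.027 ang -79.0 mean [ 0.6165 -0.0192  0.0387] pca -78.7 z [0.0388 0.0407]
```

View pics/crop.png

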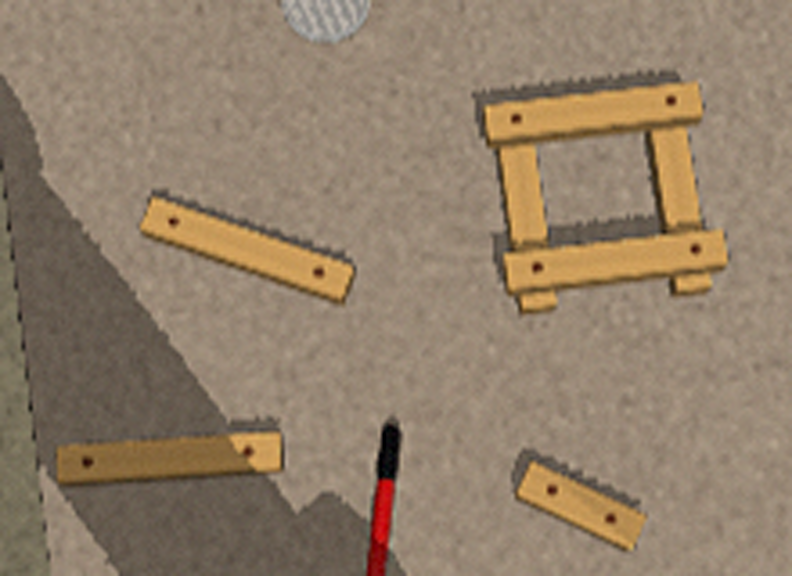

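The crop confirms the choice: two full-length wooden slats with two dowel plugs each, at crop (248,248) and (170,458). The offcut at (580,505) is clearly shorter. Next is a planning helper that prints tool-axis shifts for a target.

```bash
cat > plan.py <<'E'
# usage: plan.py x y z alpha_deg nrows : world TCP target, alpha = heading of tool x
import sys; from h import *
x,y,z,a=map(float,sys.argv[1:5]); n=int(sys.argv[5])
o=manip.get_obs(); p=np.array(o['eef_pos']); R=Ro.from_rotvec(o['tcp_rot'])
T=Ro.from_matrix(np.array([[np.cos(np.radians(a)),np.sin(np.radians(a)),0],[np.sin(np.radians(a)),-np.cos(np.radians(a)),0],[0,0,-1]]))
X=R.as_matrix()[:,0]
print('t',round(o['time_s'],2),'p',p.round(4),'alpha',round(np.degrees(np.arctan2(X[1],X[0])),2),'q',np.round(o['joints'],2),'F',np.round(o['contact_force'],1),'open',round(o['opening'],4))
rv=(R.inv()*T).as_rotvec(); st=(np.array([x,y,z])-p)/n
print('world d',(st*n).round(4),'turn',rv.round(3))
for i in range(n):
    d=(R*Ro.from_rotvec(rv*i/n)).inv().apply(st); print(d.round(3),(rv/n).round(3))
E
python3 plan.py 0.609 0.219 0.27 -14.7 7
```

```text
t 0.4 p [0.4228 0.4258 0.4045] alpha 45.2 q [ 0.73  0.09  1.23  0.    1.82 -0.06] F [-0.8  0.2 -0.3] open 0.0852
world d [ 0.1862 -0.2068 -0.1345] turn [0.    0.    1.046]
[-0.002  0.04   0.019] [0.    0.    0.149]
[0.004 0.04  0.019] [0.    0.    0.149]
[0.01  0.039 0.019] [0.    0.    0.149]
[0.015 0.037 0.019] [0.    0.    0.149]
[0.02  0.034 0.019] [0.    0.    0.149]
[0.025 0.031 0.019] [0.    0.    0.149]
[0.03  0.027 0.019] [0.    0.    0.149]
```

```bash
python3 -m inch '[{"dx":-0.002,"dy":0.04,"dz":0.019,"rz":0.149},{"dx":0.004,"dy":0.04,"dz":0.019,"rz":0.149},{"dx":0.01,"dy":0.039,"dz":0.019,"rz":0.149},{"dx":0.015,"dy":0.037,"dz":0.019,"rz":0.149},{"dx":0.02,"dy":0.034,"dz":0.019,"rz":0.149},{"dx":0.025,"dy":0.031,"dz":0.019,"rz":0.149},{"dx":0.03,"dy":0.027,"dz":0.019,"rz":0.149},{}]' 80 30; python3 plan.py 0.609 0.219 0.27 -14.7 2
```

```text
t 0.4 p [0.4228 0.4258 0.4045] alpha 45.2 q [ 0.73  0.09  1.23  0.    1.82 -0.06] F [-0.8  0.2 -0.3] open 0.0852
world d [ 0.1862 -0.2068 -0.1345] turn [0.    0.    1.046]
[-0.008  0.139  0.067] [0.    0.    0.523]
[0.063 0.124 0.067] [0.    0.    0.523]invalid input
```

```bash
python3 -m inch '[{"dx":-0.002,"dy":0.04,"dz":0.019,"rz":0.149},{"dx":0.004,"dy":0.04,"dz":0.019,"rz":0.149},{"dx":0.01,"dy":0.039,"dz":0.019,"rz":0.149},{"dx":0.015,"dy":0.037,"dz":0.019,"rz":0.149},{"dx":0.02,"dy":0.034,"dz":0.019,"rz":0.149},{"dx":0.025,"dy":0.031,"dz":0.019,"rz":0.149},{"dx":0.03,"dy":0.027,"dz":0.019,"rz":0.149},{"dz":0}]' 80 30; python3 plan.py 0.609 0.219 0.27 -14.7 2
```

```text
t 0.4 p [0.4228 0.4258 0.4045] alpha 45.2 q [ 0.73  0.09  1.23  0.    1.82 -0.06] F [-0.8  0.2 -0.3] open 0.0852
world d [ 0.1862 -0.2068 -0.1345] turn [0.    0.    1.046]
[-0.008  0.139  0.067] [0.    0.    0.523]
[0.063 0.124 0.067] [0.    0.    0.523]invalid input
```

```bash
python3 -m inch '[{"dx":-0.002,"dy":0.04,"dz":0.019,"rx":0,"ry":0,"rz":0.149}]' 80 30; python3 plan.py 0.609 0.219 0.27 -14.7 6
```

```text
time_s: 0.52
eef_pos: [0.4488, 0.3974, 0.3874]
tcp_rot: [-2.98, -0.989, -0.005]
contact_force: [-0.2, 0.2, -0.5]
opening: 0.07
t 0.53 p [0.4488 0.3974 0.3874] alpha 36.71 q [0.67 0.09 1.27 0.   1.79 0.03] F [-0.2  0.2 -0.5] open 0.07
world d [ 0.1602 -0.1784 -0.1174] turn [-0.002 -0.003  0.897]
[0.004 0.04  0.02 ] [-0.    -0.001  0.15 ]
[0.009 0.039 0.02 ] [-0.    -0.001  0.15 ]
[0.015 0.037 0.02 ] [-0.    -0.001  0.15 ]
[0.02  0.034 0.02 ] [-0.    -0.001  0.15 ]
[0.025 0.031 0.02 ] [-0.    -0.001  0.15 ]
[0.03  0.027 0.02 ] [-0.    -0.001  0.15 ]
```

All six keys are needed in each row.

```bash
python3 -m inch '[{"dx":0.004,"dy":0.04,"dz":0.02,"rx":0,"ry":0,"rz":0.15},{"dx":0.01,"dy":0.039,"dz":0.02,"rx":0,"ry":0,"rz":0.15},{"dx":0.015,"dy":0.037,"dz":0.02,"rx":0,"ry":0,"rz":0.15},{"dx":0.02,"dy":0.034,"dz":0.02,"rx":0,"ry":0,"rz":0.15},{"dx":0.025,"dy":0.031,"dz":0.02,"rx":0,"ry":0,"rz":0.15},{"dx":0.03,"dy":0.027,"dz":0.02,"rx":0,"ry":0,"rz":0.15},{"dx":0,"dy":0,"dz":0,"rx":0,"ry":0,"rz":0}]'; python3 plan.py 0.609 0.219 0.27 -14.7 2
```

```text
time_s: 1.4
eef_pos: [0.612, 0.2094, 0.2615]
tcp_rot: [-3.106, 0.457, -0.001]
contact_force: [-1.1, 0.4, 0.1]
opening: 0.0687
t 1.4 p [0.612  0.2094 0.2615] alpha -16.73 q [0.28 0.23 1.33 0.   1.58 0.57] F [-1.1  0.4  0.1] open 0.0687
world d [-0.003   0.0096  0.0085] turn [-0.003 -0.    -0.035]
[-0.003 -0.004 -0.004] [-0.001 -0.    -0.018]
[-0.003 -0.004 -0.004] [-0.001 -0.    -0.018]
```

```bash
python3 -m inch '[{"dx":-0.005,"dy":-0.008,"dz":-0.008,"rx":0,"ry":0,"rz":-0.035},{"dx":0,"dy":0,"dz":0,"rx":0,"ry":0,"rz":0}]'; python3 plan.py 0.6098 0.219 0.2 -14.7 2; python3 - <<'E'
from h import *
p,d,W=cloud('wrist'); cv2.imwrite('pics/w1.png',p); fit(W,p,(.013,.028),300)
E
```

```text
time_s: 1.65
eef_pos: [0.609, 0.2201, 0.2714]
tcp_rot: [-3.113, 0.394, -0.002]
contact_force: [-0.0, 0.1, 0.2]
opening: 0.0682
t 1.65 p [0.609  0.2201 0.2714] alpha -14.41 q [0.29 0.23 1.31 0.   1.6  0.55] F [-0.   0.1  0.2] open 0.0682
world d [ 0.0008 -0.0011 -0.0714] turn [-0.004 -0.001  0.005]
[0.    0.001 0.036] [-0.002 -0.     0.003]
[0.001 0.001 0.036] [-0.002 -0.     0.003]
px [ 266  124   32  170 5068] c 0.6111 0.2213 L 0.139 0.024 ang 74.9 mean [0.6124 0.2272 0.0206] pca 75.1 z [0.0207 0.0215]
px [  34  131  125  165 5994] c 0.4716 0.2542 L 0.139 0.026 ang -81.3 mean [0.4729 0.2599 0.02  ] pca -80.9 z [0.0205 0.0214]
```

View pics/w1.png

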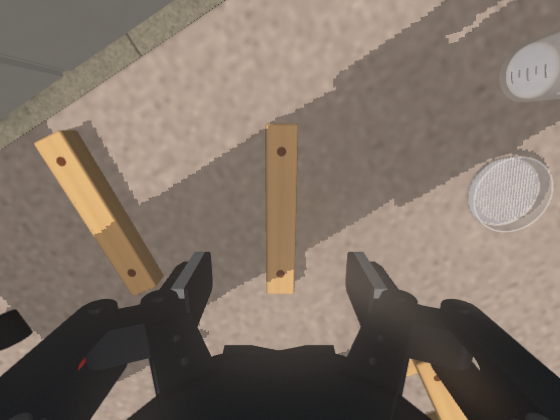

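The wrist view shows slat A at (281,208), upright between the open jaws at (200,275) and (365,275), with slat B at left (98,210). Going down to grasp.

```bash
python3 -m inch '[{"dx":0.001,"dy":0.001,"dz":0.04,"rx":-0.004,"ry":0,"rz":0.005},{"dx":0,"dy":0,"dz":0.03,"rx":0,"ry":0,"rz":0},{"dx":0,"dy":0,"dz":0.015,"rx":0,"ry":0,"rz":0},{"dx":0,"dy":0,"dz":0,"rx":0,"ry":0,"rz":0}]'; python3 plan.py 0.6103 0.2197 0.177 -14.8 2
```

```text
time_s: 2.2
eef_pos: [0.609, 0.2228, 0.1888]
tcp_rot: [-3.114, 0.392, -0.012]
contact_force: [-0.1, -0.9, -0.6]
opening: 0.0681
t 2.2 p [0.609  0.2228 0.1888] alpha -14.34 q [ 0.3   0.28  1.41 -0.    1.45  0.55] F [-0.1 -0.9 -0.6] open 0.0681
world d [ 0.0013 -0.0031 -0.0118] turn [-0.004 -0.007  0.008]
[0.001 0.001 0.006] [-0.002 -0.004  0.004]
[0.001 0.001 0.006] [-0.002 -0.004  0.004]
```

```bash
python3 -m inch '[{"dx":0.002,"dy":0.003,"dz":0.008,"rx":-0.004,"ry":-0.007,"rz":0.008},{"dx":0,"dy":0,"dz":0.004,"rx":0,"ry":0,"rz":0},{"dx":0,"dy":0,"dz":0,"rx":0,"ry":0,"rz":0}]'; python3 plan.py 0.6103 0.2197 0.177 -14.8 1
```

```text
time_s: 2.58
eef_pos: [0.6112, 0.2196, 0.1797]
tcp_rot: [-3.114, 0.404, -0.007]
contact_force: [0.1, 0.2, -0.1]
opening: 0.0683
t 2.58 p [0.6112 0.2196 0.1797] alpha -14.8 q [ 0.29  0.29  1.41 -0.    1.44  0.55] F [ 0.1  0.2 -0.1] open 0.0683
world d [-0.0009  0.0001 -0.0027] turn [-0.002 -0.004  0.   ]
[-0.001  0.     0.003] [-0.002 -0.004  0.   ]
```

```bash
python3 -m inch '[{"dx":-0.001,"dy":0,"dz":0.003,"rx":-0.002,"ry":-0.004,"rz":0},{"dx":0,"dy":0,"dz":0,"rx":0,"ry":0,"rz":0}]'; python3 -m inch '[{"dx":0,"dy":0,"dz":0,"rx":0,"ry":0,"rz":0},{"dx":0,"dy":0,"dz":0,"rx":0,"ry":0,"rz":0},{"dx":0,"dy":0,"dz":0,"rx":0,"ry":0,"rz":0},{"dx":0,"dy":0,"dz":0,"rx":0,"ry":0,"rz":0},{"dx":0,"dy":0,"dz":0,"rx":0,"ry":0,"rz":0},{"dx":0,"dy":0,"dz":0,"rx":0,"ry":0,"rz":0},{"dx":0,"dy":0,"dz":0,"rx":0,"ry":0,"rz":0}]' 0 40;  python3 plan.py 0.6103 0.2197 0.30 -14.8 3
```

```text
time_s: 2.82
eef_pos: [0.6105, 0.2199, 0.1773]
tcp_rot: [-3.115, 0.405, -0.001]
contact_force: [0.9, -0.0, -0.1]
opening: 0.0684
time_s: 3.7
eef_pos: [0.6106, 0.22, 0.1778]
tcp_rot: [-3.114, 0.405, -0.002]
contact_force: [-0.3, 0.5, 0.3]
opening: 0.0232
t 3.7 p [0.6106 0.22   0.1778] alpha -14.81 q [0.29 0.29 1.41 0.   1.44 0.55] F [-0.3  0.5  0.3] open 0.0232
world d [-0.0003 -0.0003  0.1222] turn [-0.001 -0.001 -0.   ]
[-0.     0.    -0.041] [-0. -0. -0.]
[-0.     0.    -0.041] [-0. -0. -0.]
[-0.     0.    -0.041] [-0. -0. -0.]
```

```bash
python3 -m inch '[{"dx":0,"dy":0,"dz":-0.03,"rx":0,"ry":0,"rz":0},{"dx":0,"dy":0,"dz":-0.045,"rx":0,"ry":0,"rz":0},{"dx":0,"dy":0,"dz":-0.03,"rx":0,"ry":0,"rz":0},{"dx":0,"dy":0,"dz":-0.01,"rx":0,"ry":0,"rz":0}]'; python3 plan.py 0.6757 -0.0541 0.29 -77.8 8
```

```text
time_s: 4.2
eef_pos: [0.6099, 0.2197, 0.2928]
tcp_rot: [3.114, -0.405, -0.006]
contact_force: [-0.6, 0.3, -0.5]
opening: 0.0229
t 4.2 p [0.6099 0.2197 0.2928] alpha -14.8 q [0.29 0.23 1.28 0.   1.64 0.55] F [-0.6  0.3 -0.5] open 0.0229
world d [ 0.0658 -0.2738 -0.0028] turn [0.003 0.002 1.099]
[0.017 0.031 0.   ] [0.    0.    0.137]
[0.021 0.028 0.   ] [0.    0.    0.137]
[0.024 0.025 0.   ] [0.    0.    0.137]
[0.028 0.022 0.   ] [0.    0.    0.137]
[0.03  0.018 0.   ] [0.    0.    0.137]
[0.033 0.013 0.   ] [0.    0.    0.137]
[0.034 0.009 0.   ] [0.    0.    0.137]
[0.035 0.004 0.   ] [0.    0.    0.137]
```

```bash
python3 -m inch '[{"dx":0.017,"dy":0.031,"dz":0,"rx":0,"ry":0,"rz":0.137},{"dx":0.021,"dy":0.028,"dz":0,"rx":0,"ry":0,"rz":0.137},{"dx":0.024,"dy":0.025,"dz":0,"rx":0,"ry":0,"rz":0.137},{"dx":0.028,"dy":0.022,"dz":0,"rx":0,"ry":0,"rz":0.137},{"dx":0.03,"dy":0.018,"dz":0,"rx":0,"ry":0,"rz":0.137},{"dx":0.033,"dy":0.013,"dz":0,"rx":0,"ry":0,"rz":0.137},{"dx":0.034,"dy":0.009,"dz":0,"rx":0,"ry":0,"rz":0.137},{"dx":0.02,"dy":0.002,"dz":0,"rx":0,"ry":0,"rz":0.1}]'; python3 -m inch '[{"dx":0,"dy":0,"dz":0,"rx":0,"ry":0,"rz":0}]'; python3 plan.py 0.6757 -0.0541 0.29 -77.8 1; python3 - <<'E'
from h import *
for n in ['wrist','top','side']:
    p,d,W=cloud(n); cv2.imwrite(f'pics/{n}2.png',p); print(n); fit(W,p,(.031,.05),150); fit(W,p,(.09,.17),150)
    if n=='wrist': print('low'); fit(W,p,(.012,.028),150)
E
```

```text
time_s: 5.2
eef_pos: [0.6704, -0.0457, 0.282]
tcp_rot: [2.447, -1.955, -0.019]
contact_force: [0.2, -0.0, -0.9]
opening: 0.0233
time_s: 5.32
eef_pos: [0.6703, -0.0471, 0.2803]
tcp_rot: [2.444, -1.956, -0.022]
contact_force: [0.4, -0.0, -0.8]
opening: 0.0228
t 5.33 p [ 0.6703 -0.0471  0.2803] alpha -77.33 q [-0.12  0.3   1.21 -0.    1.65  1.23] F [ 0.4 -0.  -0.8] open 0.0228
world d [ 0.0054 -0.007   0.0097] turn [0.018 0.004 0.008]
[ 0.008 -0.004 -0.01 ] [0.018 0.004 0.008]
wrist
px [ 116  120  148   36 4656] c 0.7115 0.0262 L 0.1 0.024 ang -77.3 mean [0.7111 0.0297 0.0405] pca -77.7 z [0.0405 0.0414]
px [303 122  17  35 441] c 0.7292 -0.056 L 0.024 0.011 ang 16.8 mean [ 0.7297 -0.0564  0.0406] pca 14.8 z [0.0406 0.0415]
px [ 136  248  106   33 2801] c 0.6122 0.0143 L 0.082 0.025 ang -77.6 mean [0.6138 0.0194 0.0396] pca -75.5 z [0.0404 0.0413]
px [  248   122    60   228 11780] c 0.6807 -0.0438 L 0.115 0.026 ang 12.7 mean [ 0.6874 -0.0421  0.1229] pca 12.7 z [0.1226 0.1238]
low
px [140 108  36  12 392] c 0.7208 0.0587 L 0.024 0.008 ang -77.3 mean [0.7208 0.0577 0.02  ] pca -78.5 z [
[... 547 characters left out ...]
248 L 0.07 0.045 ang 61.8 mean [ 0.7425 -0.3187  0.1603] pca 38.0 z [0.1603 0.1675]
px [543 321  17  53 179] c 0.2868 -0.3907 L 0.09 0.014 ang 12.7 mean [ 0.2922 -0.3871  0.1642] pca 11.3 z [0.1642 0.1691]
side
px [360 151  27  27 340] c 0.7067 0.0403 L 0.068 0.027 ang -78.8 mean [0.7036 0.0427 0.038 ] pca -84.1 z [0.0385 0.0407]
px [327 180  67  51 935] c 0.617 -0.0163 L 0.14 0.028 ang -78.2 mean [ 0.6161 -0.0191  0.0382] pca -78.6 z [0.0386 0.0407]
px [401 181  24  18 207] c 0.7253 -0.046 L 0.039 0.026 ang -77.3 mean [ 0.7239 -0.0507  0.0378] pca -61.4 z [0.0384 0.0406]
px [370 159  38  48 719] c 0.6495 -0.0498 L 0.106 0.03 ang 11.9 mean [ 0.6365 -0.055   0.1208] pca 16.7 z [0.1221 0.124 ]
```

View pics/wrist2.png

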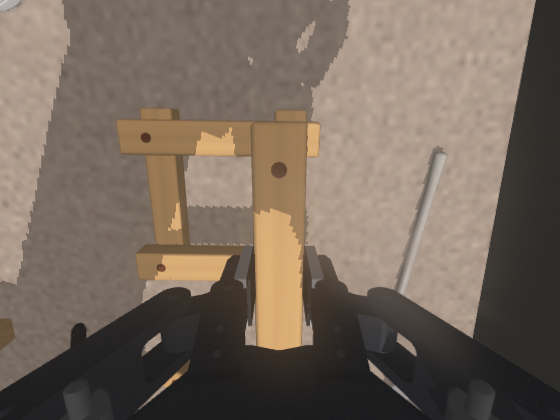

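The wrist view shows the held slat at (279,235), gripped squarely above the crib's -y bottom slat, with crib plugs at (146,137) and (161,268). Wrist-frame measurements agree with the fixed cameras to about 1 mm. The target TCP is (0.676, -0.054) at -77.8°.

```bash
python3 -m inch '[{"dx":0.008,"dy":-0.004,"dz":0,"rx":0.018,"ry":0.004,"rz":0.008},{"dx":0,"dy":0,"dz":0.02,"rx":0,"ry":0,"rz":0},{"dx":0,"dy":0,"dz":0.01,"rx":0,"ry":0,"rz":0},{"dx":0,"dy":0,"dz":0,"rx":0,"ry":0,"rz":0}]'; python3 plan.py 0.676 -0.054 0.235 -77.8 1
```

```text
time_s: 5.98
eef_pos: [0.676, -0.0494, 0.2479]
tcp_rot: [-2.453, 1.96, -0.0]
contact_force: [0.3, 0.8, -0.1]
opening: 0.0231
t 5.97 p [ 0.676  -0.0494  0.2479] alpha -77.27 q [-0.12  0.32  1.25  0.    1.57  1.23] F [ 0.3  0.8 -0.1] open 0.0231
world d [-0.     -0.0046 -0.0129] turn [-0.002  0.001  0.009]
[0.005 0.001 0.013] [-0.002  0.001  0.009]
```

```bash
python3 -m inch '[{"dx":0.005,"dy":0.001,"dz":0.012,"rx":0,"ry":0,"rz":0.009},{"dx":0,"dy":0,"dz":0,"rx":0,"ry":0,"rz":0}]'; python3 plan.py 0.676 -0.054 0.222 -77.8 1
```

```text
time_s: 6.22
eef_pos: [0.6761, -0.0546, 0.2347]
tcp_rot: [-2.444, 1.972, 0.0]
contact_force: [-1.7, 0.4, -0.8]
opening: 0.023
t 6.22 p [ 0.6761 -0.0546  0.2347] alpha -77.81 q [-0.13  0.33  1.26  0.    1.55  1.23] F [-1.7  0.4 -0.8] open 0.023
world d [-0.0001  0.0006 -0.0127] turn [-0.001  0.001 -0.   ]
[-0.001 -0.     0.013] [-0.001  0.001 -0.   ]
```

```bash
python3 -m inch '[{"dx":-0.001,"dy":0,"dz":0.006,"rx":0,"ry":0,"rz":0},{"dx":0,"dy":0,"dz":0.005,"rx":0,"ry":0,"rz":0},{"dx":0,"dy":0,"dz":0.001,"rx":0,"ry":0,"rz":0},{"dx":0,"dy":0,"dz":0,"rx":0,"ry":0,"rz":0}]'; python3 plan.py 0.676 -0.054 0.2185 -77.8 1
```

```text
time_s: 6.72
eef_pos: [0.6761, -0.0537, 0.2228]
tcp_rot: [-2.443, 1.972, -0.001]
contact_force: [-0.3, 1.1, 0.5]
opening: 0.0235
t 6.72 p [ 0.6761 -0.0537  0.2228] alpha -77.82 q [-0.13  0.34  1.27  0.    1.53  1.23] F [-0.3  1.1  0.5] open 0.0235
world d [-0.0001 -0.0003 -0.0043] turn [-0.002  0.001 -0.   ]
[0.    0.    0.004] [-0.002  0.001 -0.   ]
```

```bash
python3 -m inch '[{"dx":0,"dy":0,"dz":0.003,"rx":0,"ry":0,"rz":0},{"dx":0,"dy":0,"dz":0.001,"rx":0,"ry":0,"rz":0},{"dx":0,"dy":0,"dz":0,"rx":0,"ry":0,"rz":0}]'; python3 plan.py 0.676 -0.054 0.2185 -77.8 1
```

```text
time_s: 7.1
eef_pos: [0.6762, -0.0537, 0.2191]
tcp_rot: [-2.443, 1.971, -0.003]
contact_force: [-0.0, -0.2, -0.4]
opening: 0.0228
t 7.1 p [ 0.6762 -0.0537  0.2191] alpha -77.81 q [-0.13  0.34  1.28  0.    1.52  1.23] F [-0.  -0.2 -0.4] open 0.0228
world d [-0.0002 -0.0003 -0.0006] turn [-0.003  0.    -0.   ]
[0.    0.    0.001] [-0.003  0.    -0.   ]
```

```bash
python3 -m inch '[{"dx":0,"dy":0,"dz":0.001,"rx":0,"ry":0,"rz":0},{"dx":0,"dy":0,"dz":0.0005,"rx":0,"ry":0,"rz":0},{"dx":0,"dy":0,"dz":0,"rx":0,"ry":0,"rz":0}]'; python3 plan.py 0.676 -0.054 0.2185 -77.8 1
```

```text
time_s: 7.48
eef_pos: [0.6762, -0.0537, 0.218]
tcp_rot: [-2.442, 1.971, -0.003]
contact_force: [-0.5, -0.3, 0.3]
opening: 0.023
t 7.47 p [ 0.6762 -0.0537  0.218 ] alpha -77.82 q [-0.13  0.34  1.28  0.    1.52  1.23] F [-0.5 -0.3  0.3] open 0.023
world d [-0.0002 -0.0003  0.0005] turn [-0.004  0.    -0.   ]
[ 0.     0.    -0.001] [-0.004  0.    -0.   ]
```

```bash
python3 -m inch '[{"dx":0,"dy":0,"dz":0,"rx":0,"ry":0,"rz":0},{"dx":0,"dy":0,"dz":0,"rx":0,"ry":0,"rz":0},{"dx":0,"dy":0,"dz":0,"rx":0,"ry":0,"rz":0},{"dx":0,"dy":0,"dz":0,"rx":0,"ry":0,"rz":0}]' 75; python3 -m inch '[{"dx":0,"dy":0,"dz":-0.02,"rx":0,"ry":0,"rz":0},{"dx":0,"dy":0,"dz":-0.04,"rx":0,"ry":0,"rz":0},{"dx":0,"dy":0,"dz":-0.02,"rx":0,"ry":0,"rz":0},{"dx":0,"dy":0,"dz":0,"rx":0,"ry":0,"rz":0}]'; python3 plan.py 0.4705 0.2525 0.29 9 8;  python3 - <<'E'
from h import *
p,d,W=cloud('wrist'); cv2.imwrite('pics/w3.png',p); fit(W,p,(.052,.07),150);fit(W,p,(.031,.05),150);fit(W,p,(.012,.028),150)
E
```

```text
time_s: 7.98
eef_pos: [0.6763, -0.0537, 0.2181]
tcp_rot: [-2.442, 1.971, -0.004]
contact_force: [0.0, -0.6, -0.6]
opening: 0.064
time_s: 8.48
eef_pos: [0.676, -0.0538, 0.3036]
tcp_rot: [-2.441, 1.971, -0.006]
contact_force: [-0.3, 0.3, -0.4]
opening: 0.0638
t 8.47 p [ 0.676  -0.0538  0.3036] alpha -77.82 q [-0.13  0.3   1.17  0.    1.66  1.23] F [-0.3  0.3 -0.4] open 0.0638
world d [-0.2055  0.3063 -0.0136] turn [-0.004 -0.005 -1.515]
[-0.043  0.017  0.002] [-0.001 -0.001 -0.189]
[-0.045  0.009  0.002] [-0.001 -0.001 -0.189]
[-0.046 -0.     0.002] [-0.001 -0.001 -0.189]
[-0.045 -0.009  0.002] [-0.001 -0.001 -0.189]
[-0.043 -0.017  0.002] [-0.001 -0.001 -0.189]
[-0.039 -0.025  0.002] [-0.001 -0.001 -0.189]
[-0.033 -0.032  0.002] [-0.001 -0.001 -0.189]
[-0.027 -0.037  0.002] [-0.001 -0.001 -0.189]
px [ 262  124   34  175 5440] c 0.6779 -0.0529 L 0.138 0.024 ang 12.2 mean [ 0.6838 -0.0517  0.0606] pca 12.2 z [0.0606 0.0614]
px [ 123  134  139   32 4218] c 0.7122 0.0228 L 0.107 0.024 ang -78.0 mean [0.7126 0.0224 0.0404] pca -78.1 z [0.0405 0.0414]
px [295 135   8  31 236] c 0.7295 -0.058 L 0.023 0.006 ang 13.5 mean [ 0.7295 -0.058   0.0405] pca 12.6 z [0.0405 0.0413]
px [ 139  250   61   29 1259] c 0.609 0.03 L 0.05 0.024 ang -78.3 mean [0.6115 0.0345 0.0395] pca -64.8 z [0.0403 0.0412]
px [ 214  250   50   29 1358] c 0.6214 -0.0291 L 0.044 0.024 ang -78.0 mean [ 0.6235 -0.0302  0.0399] pca -78.9 z [0.0405 0.0413]
px [293 250   7  29 168] c 0.632 -0.0789 L 0.023 0.005 ang 12.1 mean [ 0.6333 -0.0787  0.0399] pca 12.1 z [0.0405 0.0414]
px [144 124  33  11 310] c 0.7212 0.0561 L 0.03 0.008 ang -78.9 mean [0.7209 0.0575 0.0198] pca -78.2 z [0.0202 0.0213]
px [ 146  166  117   84 2576] c 0.6586 0.0092 L 0.105 0.076 ang -82.5 mean [0.653  0.0401 0.0206] pca 28.3 z [0.0205 0.0223]
px [  0 323  18  25 380] c 0.4823 0.1895 L 0.026 0.014 ang 15.6 mean [0.4841 0.1879 0.0178] pca 12.4 z [0.0188 0.0206]
```

Slat A sits at (0.678, -0.053), 12.2°, within 1 mm of its target and level at z = 60 mm. Now slat B.

```bash
python3 -m inch '[{"dx":-0.043,"dy":0.017,"dz":0.002,"rx":0,"ry":0,"rz":-0.187},{"dx":-0.045,"dy":0.009,"dz":0.002,"rx":0,"ry":0,"rz":-0.187},{"dx":-0.046,"dy":0,"dz":0.002,"rx":0,"ry":0,"rz":-0.187},{"dx":-0.045,"dy":-0.009,"dz":0.002,"rx":0,"ry":0,"rz":-0.187},{"dx":-0.043,"dy":-0.017,"dz":0.002,"rx":0,"ry":0,"rz":-0.187},{"dx":-0.039,"dy":-0.025,"dz":0.002,"rx":0,"ry":0,"rz":-0.187},{"dx":-0.03,"dy":-0.03,"dz":0.002,"rx":0,"ry":0,"rz":-0.187}]';  python3 plan.py 0.4705 0.2525 0.26 9 2
```

```text
time_s: 9.4
eef_pos: [0.4926, 0.216, 0.2744]
tcp_rot: [3.139, -0.063, -0.021]
contact_force: [-0.1, 0.7, -0.7]
opening: 0.0642
t 9.4 p [0.4926 0.216  0.2744] alpha -2.29 q [ 0.35 -0.06  1.61  0.    1.6   0.39] F [-0.1  0.7 -0.7] open 0.0642
world d [-0.0221  0.0365 -0.0144] turn [ 0.     0.013 -0.197]
[-0.012 -0.018  0.007] [ 0.     0.007 -0.098]
[-0.01  -0.019  0.007] [ 0.     0.007 -0.098]
```

```bash
python3 -m inch '[{"dx":-0.012,"dy":-0.018,"dz":0.007,"rx":0,"ry":0.007,"rz":-0.098},{"dx":-0.01,"dy":-0.019,"dz":0.007,"rx":0,"ry":0.006,"rz":-0.09},{"dx":0,"dy":0,"dz":0,"rx":0,"ry":0,"rz":0}]';  python3 plan.py 0.4705 0.2525 0.20 9 2; python3 - <<'E'
from h import *
for n in ['wrist','top','side']:
  p,d,W=cloud(n); cv2.imwrite(f'pics/{n}4.png',p); print(n);fit(W,p,(.013,.028),150,(.38,.56,.15,.35))
E
```

```text
time_s: 9.78
eef_pos: [0.4662, 0.2558, 0.2549]
tcp_rot: [3.129, 0.252, -0.012]
contact_force: [1.4, 0.2, 1.1]
opening: 0.0638
t 9.78 p [0.4662 0.2558 0.2549] alpha 9.19 q [ 0.44 -0.07  1.65  0.    1.56  0.28] F [1.4 0.2 1.1] open 0.0638
world d [ 0.0043 -0.0033 -0.0549] turn [0.002 0.008 0.003]
[0.002 0.002 0.027] [0.001 0.004 0.002]
[0.002 0.002 0.027] [0.001 0.004 0.002]
wrist
px [ 272  128   35  180 5765] c 0.4713 0.2543 L 0.139 0.023 ang -81.1 mean [0.4701 0.2608 0.0207] pca -81.2 z [0.0207 0.0215]
top
px [222 220  27  13 260] c 0.476 0.2115 L 0.057 0.024 ang -79.7 mean [0.4762 0.2102 0.0206] pca -82.0 z [0.0209 0.0228]
side
px [191 135  54  43 630] c 0.4712 0.2495 L 0.139 0.026 ang -81.4 mean [0.4717 0.2411 0.0184] pca -80.9 z [0.0186 0.0206]
```

```bash
python3 -m inch '[{"dx":0.004,"dy":0.004,"dz":0.025,"rx":0.002,"ry":0.008,"rz":0.005},{"dx":0,"dy":0,"dz":0.025,"rx":0,"ry":0,"rz":0},{"dx":0,"dy":0,"dz":0.01,"rx":0,"ry":0,"rz":0},{"dx":0,"dy":0,"dz":0,"rx":0,"ry":0,"rz":0}]';  python3 plan.py 0.471 0.2526 0.1775 8.9 1
```

```text
time_s: 10.42
eef_pos: [0.4749, 0.2483, 0.1967]
tcp_rot: [-3.133, -0.225, -0.01]
contact_force: [-0.3, 0.2, -0.8]
opening: 0.0641
t 10.43 p [0.4749 0.2483 0.1967] alpha 8.22 q [ 0.42 -0.02  1.72 -0.    1.44  0.28] F [-0.3  0.2 -0.8] open 0.0641
world d [-0.0039  0.0043 -0.0192] turn [ 0.    -0.006 -0.012]
[-0.003 -0.005  0.019] [ 0.    -0.006 -0.012]
```

```bash
python3 -m inch '[{"dx":-0.003,"dy":-0.005,"dz":0.012,"rx":0,"ry":-0.006,"rz":-0.012},{"dx":0,"dy":0,"dz":0.004,"rx":0,"ry":0,"rz":0},{"dx":0,"dy":0,"dz":0,"rx":0,"ry":0,"rz":0}]';  python3 plan.py 0.471 0.2526 0.1775 8.9 1
```

```text
time_s: 10.8
eef_pos: [0.4718, 0.2533, 0.1818]
tcp_rot: [-3.131, -0.244, -0.005]
contact_force: [0.2, 0.0, 0.0]
opening: 0.0638
t 10.8 p [0.4718 0.2533 0.1818] alpha 8.92 q [ 0.43 -0.01  1.73 -0.    1.42  0.27] F [0.2 0.  0. ] open 0.0638
world d [-0.0008 -0.0007 -0.0043] turn [-0.001 -0.003  0.   ]
[-0.001  0.001  0.004] [-0.001 -0.003  0.   ]
```

```bash
python3 -m inch '[{"dx":-0.001,"dy":0.001,"dz":0.004,"rx":-0.001,"ry":-0.003,"rz":0},{"dx":0,"dy":0,"dz":0,"rx":0,"ry":0,"rz":0}]'; python3 -m inch '[{"dx":0,"dy":0,"dz":0,"rx":0,"ry":0,"rz":0},{"dx":0,"dy":0,"dz":0,"rx":0,"ry":0,"rz":0},{"dx":0,"dy":0,"dz":0,"rx":0,"ry":0,"rz":0},{"dx":0,"dy":0,"dz":0,"rx":0,"ry":0,"rz":0},{"dx":0,"dy":0,"dz":0,"rx":0,"ry":0,"rz":0},{"dx":0,"dy":0,"dz":0,"rx":0,"ry":0,"rz":0}]' 0 40;  python3 plan.py 0.471 0.2526 0.30 8.9 3
```

```text
time_s: 11.05
eef_pos: [0.471, 0.2522, 0.1781]
tcp_rot: [3.132, 0.245, 0.001]
contact_force: [-0.6, 0.3, -0.6]
opening: 0.0645
time_s: 11.8
eef_pos: [0.4712, 0.2523, 0.1787]
tcp_rot: [-3.132, -0.245, -0.003]
contact_force: [-0.7, 0.3, -0.2]
opening: 0.0231
t 11.8 p [0.4712 0.2523 0.1787] alpha 8.93 q [ 0.43 -0.01  1.74 -0.    1.41  0.27] F [-0.7  0.3 -0.2] open 0.0231
world d [-0.0002  0.0003  0.1213] turn [-0.    -0.002  0.   ]
[ 0.   -0.   -0.04] [-0.    -0.001  0.   ]
[-0.   -0.   -0.04] [-0.    -0.001  0.   ]
[-0.   -0.   -0.04] [-0.    -0.001  0.   ]
```

```bash
python3 -m inch '[{"dx":0,"dy":0,"dz":-0.03,"rx":0,"ry":0,"rz":0},{"dx":0,"dy":0,"dz":-0.05,"rx":0,"ry":0,"rz":0},{"dx":0,"dy":0,"dz":-0.035,"rx":0,"ry":0,"rz":0},{"dx":0,"dy":0,"dz":-0.01,"rx":0,"ry":0,"rz":0}]'; python3 plan.py 0.6548 0.0438 0.30 -77.8 9
```

```text
time_s: 12.3
eef_pos: [0.4705, 0.252, 0.3042]
tcp_rot: [3.13, 0.244, -0.006]
contact_force: [0.8, -0.4, -0.7]
opening: 0.0233
t 12.3 p [0.4705 0.252  0.3042] alpha 8.93 q [ 0.43 -0.08  1.58 -0.    1.65  0.27] F [ 0.8 -0.4 -0.7] open 0.0233
world d [ 0.1843 -0.2082 -0.0042] turn [0.004 0.002 1.514]
[0.017 0.026 0.   ] [0.    0.    0.168]
[0.021 0.023 0.   ] [0.    0.    0.168]
[0.024 0.019 0.   ] [0.    0.    0.168]
[0.027 0.015 0.   ] [0.    0.    0.168]
[0.029 0.01  0.   ] [0.    0.    0.168]
[0.03  0.005 0.   ] [0.    0.    0.168]
[ 0.031 -0.     0.   ] [0.    0.    0.168]
[ 0.03  -0.005  0.   ] [0.    0.    0.168]
[ 0.029 -0.01   0.   ] [0.    0.    0.168]
```

```bash
python3 -m inch '[{"dx":0.017,"dy":0.026,"dz":0,"rx":0,"ry":0,"rz":0.168},{"dx":0.021,"dy":0.023,"dz":0,"rx":0,"ry":0,"rz":0.168},{"dx":0.024,"dy":0.019,"dz":0,"rx":0,"ry":0,"rz":0.168},{"dx":0.027,"dy":0.015,"dz":0,"rx":0,"ry":0,"rz":0.168},{"dx":0.029,"dy":0.01,"dz":0,"rx":0,"ry":0,"rz":0.168},{"dx":0.03,"dy":0.005,"dz":0,"rx":0,"ry":0,"rz":0.168},{"dx":0.031,"dy":0,"dz":0,"rx":0,"ry":0,"rz":0.168},{"dx":0.02,"dy":-0.005,"dz":0,"rx":0,"ry":0,"rz":0.168}]'; python3 plan.py 0.6545 0.044 0.29 -77.8 2
```

```text
time_s: 13.3
eef_pos: [0.6281, 0.069, 0.2907]
tcp_rot: [2.557, -1.803, -0.02]
contact_force: [0.7, -0.3, 0.2]
opening: 0.0233
t 13.3 p [0.6281 0.069  0.2907] alpha -70.37 q [ 0.06  0.19  1.32 -0.    1.65  1.28] F [ 0.7 -0.3  0.2] open 0.0233
world d [ 0.0264 -0.025  -0.0007] turn [0.018 0.002 0.13 ]
[ 0.016 -0.008  0.   ] [0.009 0.001 0.065]
[ 0.016 -0.009  0.   ] [0.009 0.001 0.065]
```

```bash
python3 -m inch '[{"dx":0.016,"dy":-0.008,"dz":0,"rx":0.009,"ry":0,"rz":0.065},{"dx":0.014,"dy":-0.008,"dz":0,"rx":0.009,"ry":0,"rz":0.055},{"dx":0,"dy":0,"dz":0,"rx":0,"ry":0,"rz":0}]'; python3 plan.py 0.6545 0.044 0.25 -77.8 1
```

```text
time_s: 13.68
eef_pos: [0.6534, 0.0429, 0.2833]
tcp_rot: [2.444, -1.967, -0.013]
contact_force: [-1.3, -0.7, -1.2]
opening: 0.0231
t 13.68 p [0.6534 0.0429 0.2833] alpha -77.67 q [0.01 0.25 1.27 0.   1.63 1.37] F [-1.3 -0.7 -1.2] open 0.0231
world d [ 0.0011  0.0011 -0.0333] turn [0.009 0.003 0.002]
[-0.001 -0.002  0.033] [0.009 0.003 0.002]
```

```bash
python3 -m inch '[{"dx":-0.001,"dy":-0.001,"dz":0.01,"rx":0.009,"ry":0.003,"rz":0.002},{"dx":0,"dy":0,"dz":0.01,"rx":0,"ry":0,"rz":0},{"dx":0,"dy":0,"dz":0,"rx":0,"ry":0,"rz":0}]'; python3 plan.py 0.6545 0.044 0.235 -77.8 1; python3 - <<'E'
from h import *
p,d,W=cloud('wrist'); cv2.imwrite('pics/w5.png',p); fit(W,p,(.08,.13),150); print('A');fit(W,p,(.052,.07),150);print('up');fit(W,p,(.031,.05),150);print('low');fit(W,p,(.012,.028),150)
E
```

```text
time_s: 14.05
eef_pos: [0.6529, 0.0456, 0.2593]
tcp_rot: [2.447, -1.967, -0.005]
contact_force: [-0.3, -0.6, -0.0]
opening: 0.0235
t 14.05 p [0.6529 0.0456 0.2593] alpha -77.59 q [0.02 0.26 1.3  0.   1.59 1.37] F [-0.3 -0.6 -0. ] open 0.0235
world d [ 0.0016 -0.0016 -0.0243] turn [0.003 0.002 0.004]
[ 0.002 -0.001  0.024] [0.003 0.002 0.004]
px [  251   122    60   228 11624] c 0.6655 0.0486 L 0.115 0.025 ang 12.5 mean [0.6722 0.0503 0.1014] pca 12.6 z [0.1011 0.102 ]
A
px [ 409  117   78  206 8970] c 0.6816 -0.0514 L 0.132 0.025 ang 12.2 mean [ 0.6912 -0.0477  0.0601] pca 12.8 z [0.0606 0.0615]
up
px [ 306  118  130  181 6880] c 0.6745 -0.0063 L 0.123 0.075 ang 14.1 mean [ 0.695  -0.0082  0.0411] pca 24.9 z [0.0407 0.0451]
low
px [386 119  43  13 299] c 0.7378 -0.0235 L 0.031 0.008 ang -77.1 mean [ 0.7391 -0.03    0.0199] pca -67.2 z [0.0204 0.0218]
px [ 333  170   88   99 2175] c 0.6616 -0.0412 L 0.092 0.049 ang -21.4 mean [ 0.6699 -0.0431  0.0203] pca 1.7 z [0.0206 0.0234]
```

View pics/w5.png

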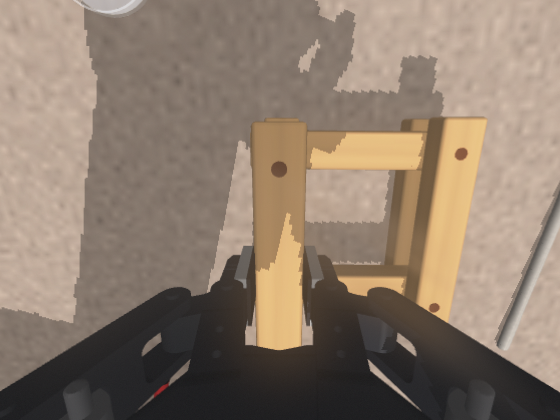

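The wrist view shows slat B at (279,235), held over the other bottom slat. Slat A lies at right (455,215), flat on the upper pair. The refined TCP target is (0.655, 0.0443), with contact expected at z ≈ 0.2185.

```bash
python3 -m inch '[{"dx":0.002,"dy":-0.002,"dz":0.014,"rx":0.003,"ry":0.002,"rz":0.004},{"dx":0,"dy":0,"dz":0.008,"rx":0,"ry":0,"rz":0},{"dx":0,"dy":0,"dz":0,"rx":0,"ry":0,"rz":0}]'; python3 plan.py 0.655 0.0443 0.222 -77.8 1
```

```text
time_s: 14.48
eef_pos: [0.6554, 0.0444, 0.237]
tcp_rot: [-2.444, 1.972, -0.003]
contact_force: [0.1, 0.3, -0.0]
opening: 0.0228
t 14.47 p [0.6554 0.0444 0.237 ] alpha -77.79 q [ 0.02  0.27  1.33 -0.    1.54  1.37] F [ 0.1  0.3 -0. ] open 0.0228
world d [-0.0004 -0.0001 -0.015 ] turn [-0.002 -0.001  0.   ]
[-0.     0.     0.015] [-0.002 -0.001  0.   ]
```

```bash
python3 -m inch '[{"dx":0,"dy":0,"dz":0.007,"rx":-0.002,"ry":-0.001,"rz":0},{"dx":0,"dy":0,"dz":0.006,"rx":0,"ry":0,"rz":0},{"dx":0,"dy":0,"dz":0.002,"rx":0,"ry":0,"rz":0},{"dx":0,"dy":0,"dz":0,"rx":0,"ry":0,"rz":0}]'; python3 plan.py 0.655 0.0443 0.2187 -77.8 1
```

```text
time_s: 14.98
eef_pos: [0.6556, 0.0443, 0.2213]
tcp_rot: [-2.445, 1.973, 0.0]
contact_force: [-0.4, 0.1, -0.9]
opening: 0.0229
t 14.97 p [0.6556 0.0443 0.2213] alpha -77.8 q [0.02 0.28 1.34 0.   1.52 1.37] F [-0.4  0.1 -0.9] open 0.0229
world d [-0.0006  0.     -0.0026] turn [ 0.  0. -0.]
[-0.     0.001  0.003] [ 0.  0. -0.]
```

```bash
python3 -m inch '[{"dx":0,"dy":0.0005,"dz":0.0015,"rx":0,"ry":0,"rz":0},{"dx":0,"dy":0,"dz":0.001,"rx":0,"ry":0,"rz":0},{"dx":0,"dy":0,"dz":0,"rx":0,"ry":0,"rz":0}]'; python3 plan.py 0.655 0.0443 0.2187 -77.8 1
```

```text
time_s: 15.35
eef_pos: [0.6552, 0.0442, 0.2192]
tcp_rot: [-2.444, 1.972, -0.001]
contact_force: [0.2, 0.3, -1.2]
opening: 0.0226
t 15.35 p [0.6552 0.0442 0.2192] alpha -77.8 q [0.02 0.28 1.35 0.   1.51 1.37] F [ 0.2  0.3 -1.2] open 0.0226
world d [-0.0002  0.0001 -0.0005] turn [-0.001 -0.    -0.   ]
[-0.     0.     0.001] [-0.001 -0.    -0.   ]
```

Half a millimetre more, then release and lift.

```bash
python3 -m inch '[{"dx":0,"dy":0,"dz":0.0007,"rx":0,"ry":0,"rz":0},{"dx":0,"dy":0,"dz":0,"rx":0,"ry":0,"rz":0}]'; python3 -m inch '[{"dx":0,"dy":0,"dz":0,"rx":0,"ry":0,"rz":0},{"dx":0,"dy":0,"dz":0,"rx":0,"ry":0,"rz":0},{"dx":0,"dy":0,"dz":0,"rx":0,"ry":0,"rz":0},{"dx":0,"dy":0,"dz":0,"rx":0,"ry":0,"rz":0}]' 75; python3 -m inch '[{"dx":0,"dy":0,"dz":-0.02,"rx":0,"ry":0,"rz":0},{"dx":0,"dy":0,"dz":-0.04,"rx":0,"ry":0,"rz":0},{"dx":0,"dy":0,"dz":-0.04,"rx":0,"ry":0,"rz":0},{"dx":0,"dy":0,"dz":0,"rx":0,"ry":0,"rz":0}]'; python3 - <<'E'
from h import *
p,d,W=cloud('wrist'); cv2.imwrite('pics/w6.png',p); fit(W,p,(.052,.07),150);print('up');fit(W,p,(.031,.05),150);print('low');fit(W,p,(.012,.028),150)
E
python3 plan.py 0.5 0.25 0.35 -40 5
```

```text
time_s: 15.6
eef_pos: [0.6553, 0.0442, 0.2188]
tcp_rot: [-2.444, 1.972, -0.002]
contact_force: [-1.0, 0.1, -1.2]
opening: 0.0228
time_s: 16.1
eef_pos: [0.6553, 0.0442, 0.2191]
tcp_rot: [-2.444, 1.972, -0.002]
contact_force: [0.0, 0.1, 0.1]
opening: 0.0637
time_s: 16.6
eef_pos: [0.6549, 0.0442, 0.3267]
tcp_rot: [-2.442, 1.971, -0.006]
contact_force: [-0.1, 0.2, 0.3]
opening: 0.0641
px [ 264  123   30  161 4537] c 0.6569 0.0448 L 0.139 0.024 ang 12.1 mean [0.6625 0.046  0.0606] pca 12.1 z [0.0606 0.0615]
px [ 375  124   48  160 4869] c 0.6778 -0.0524 L 0.138 0.025 ang 12.1 mean [ 0.685  -0.0497  0.0603] pca 12.9 z [0.0607 0.0616]
up
px [ 292  124   97  142 4615] c 0.6708 -0.0041 L 0.129 0.079 ang 13.7 mean [ 0.6779 -0.0043  0.0408] pca 8.6 z [0.0407 0.0422]
px [255 133   9  29 252] c 0.7019 0.0716 L 0.023 0.007 ang 11.4 mean [0.7022 0.0714 0.0404] pca 11.0 z [0.0405 0.0415]
px [257 240   8  26 204] c 0.6049 0.0509 L 0.023 0.007 ang 11.2 mean [0.6061 0.0511 0.0399] pca 11.2 z [0.0405 0.0413]
low
px [ 293  163   88   77 1018] c 0.6518 -0.0306 L 0.108 0.057 ang -32.9 mean [ 0.6673 -0.0395  0.0205] pca -12.5 z [0.0207 0.024 ]
t 16.65 p [0.6547 0.0442 0.3242] alpha -77.81 q [0.02 0.24 1.21 0.   1.69 1.37] F [ 0.2 -0.4 -1. ] open 0.0643
world d [-0.1547  0.2058  0.0258] turn [-0.001 -0.001 -0.66 ]
[-0.047  0.022 -0.005] [-0.    -0.    -0.132]
[-0.049  0.015 -0.005] [-0.    -0.    -0.132]
[-0.051  0.009 -0.005] [-0.    -0.    -0.132]
[-0.051  0.002 -0.005] [-0.    -0.    -0.132]
[-0.051 -0.005 -0.005] [-0.    -0.    -0.132]
```

Both are level at z = 60 mm, about 1 mm from their targets. I'll withdraw the arm and check from the fixed cameras.

```bash
python3 -m inch '[{"dx":-0.047,"dy":0.022,"dz":-0.005,"rx":0,"ry":0,"rz":-0.132},{"dx":-0.049,"dy":0.015,"dz":-0.005,"rx":0,"ry":0,"rz":-0.132},{"dx":-0.051,"dy":0.009,"dz":-0.005,"rx":0,"ry":0,"rz":-0.132},{"dx":-0.051,"dy":0.002,"dz":-0.005,"rx":0,"ry":0,"rz":-0.132},{"dx":-0.03,"dy":-0.005,"dz":-0.005,"rx":0,"ry":0,"rz":-0.132},{"dx":0,"dy":0,"dz":0,"rx":0,"ry":0,"rz":0},{"dx":0,"dy":0,"dz":0,"rx":0,"ry":0,"rz":0}]'; python3 - <<'E'
from h import *
b=(.5,.85,-.2,.2)
for n in ['top','side']:
  p,d,W=cloud(n); cv2.imwrite(f'pics/{n}7.png',p); print(n); fit(W,p,(.053,.07),100,b);print('up');fit(W,p,(.033,.05),60,b);print('low');fit(W,p,(.012,.028),60,(.4,.85,-.2,.2))
  if n=='side': cv2.imwrite('pics/s7c.png',cv2.resize(p[120:280,240:460],None,fx=3.6,fy=3.6))
E
```

```text
time_s: 17.52
eef_pos: [0.5077, 0.2371, 0.3426]
tcp_rot: [2.957, -1.046, -0.013]
contact_force: [0.1, 0.5, -0.3]
opening: 0.0642
top
px [351 116  21  61 677] c 0.6769 -0.0539 L 0.142 0.024 ang 12.0 mean [ 0.6746 -0.0537  0.0604] pca 12.2 z [0.0606 0.0624]
px [308 121  19  61 652] c 0.6554 0.0436 L 0.142 0.024 ang 12.1 mean [0.6533 0.0435 0.0605] pca 12.1 z [0.0606 0.0624]
up
px [319 122  35  17 352] c 0.7087 0.0023 L 0.074 0.037 ang -77.8 mean [0.713  0.0022 0.0405] pca -78.8 z [0.0405 0.043 ]
px [325 165  42  15 373] c 0.6169 -0.0243 L 0.09 0.029 ang -83.9 mean [ 0.6156 -0.0191  0.0408] pca -80.0 z [0.0409 0.043 ]
px [310 171  14  12  60] c 0.5959 0.0433 L 0.039 0.017 ang 43.3 mean [0.5992 0.0463 0.0411] pca 38.0 z [0.0408 0.047 ]
low
px [347 136  11  30  98] c 0.6775 -0.0432 L 0.071 0.013 ang 19.2 mean [ 0.6778 -0.0427  0.0201] pca 13.4 z [0.02   0.0232]
px [313 229  37  24 384] c 0.4626 -0.0053 L 0.079 0.025 ang 69.3 mean [ 0.4621 -0.0048  0.0205] pca 69.6 z [0.0205 0.0229]
side
px [329 144  54  50 783] c 0.6566 0.0419 L 0.14 0.026 ang 12.8 mean [0.6528 0.0399 0.0587] pca 12.8 z [
[... 175 characters left out ...]
0.006 L 0.073 0.054 ang -81.4 mean [0.7113 0.0096 0.0392] pca -75.2 z [0.0392 0.0419]
px [328 172  97  59 792] c 0.665 -0.0076 L 0.139 0.138 ang 11.6 mean [ 0.6306 -0.0262  0.0404] pca -43.5 z [0.0396 0.0472]
low
px [349 168  51  23 217] c 0.6862 0.0221 L 0.095 0.049 ang -35.6 mean [0.6786 0.0266 0.0202] pca -32.1 z [0.0194 0.0262]
px [327 190  66  47 314] c 0.6039 -0.0217 L 0.139 0.03 ang -70.1 mean [ 0.6055 -0.0233  0.0212] pca -77.8 z [0.0212 0.0265]
px [391 193  33  27 126] c 0.6963 -0.0611 L 0.088 0.014 ang 2.9 mean [ 0.6934 -0.0626  0.019 ] pca 7.2 z [0.0189 0.0245]
px [278 227  24  41 557] c 0.464 -0.0072 L 0.082 0.024 ang 69.0 mean [ 0.4625 -0.0095  0.0187] pca 69.3 z [0.0188 0.021 ]
```

View pics/s7c.png

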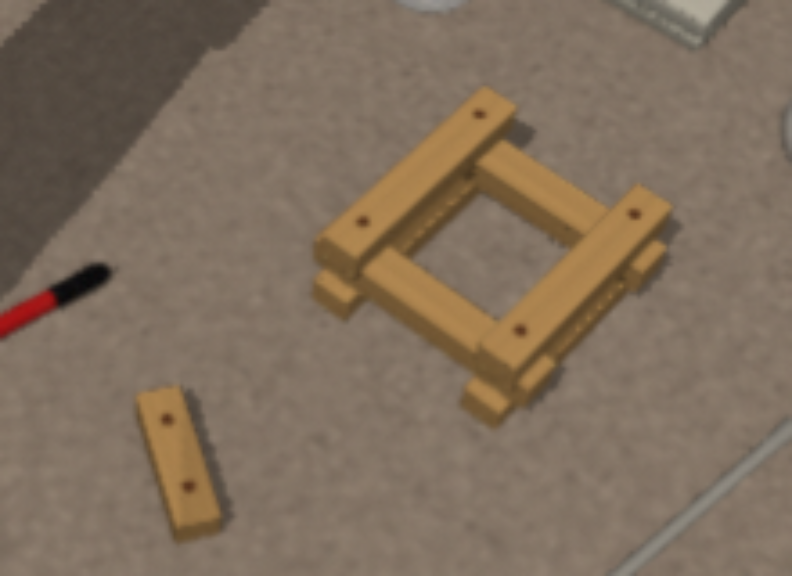

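The side crop shows both slats lying flat at (418,180) and (575,280) across the upper pair, above the bottom slats. The offcut at (178,462) has not moved. Handing in.

```bash
python3 -c "
from bench import manip; print(manip.job_done())"
```

```text
the job is handed in; nothing more can be done
None
```

The two long wooden slats now lie flat across the stand's top pair, each above one of the bottom slats. I handed the job in at about 17.6 s of the 59 s allowed, with the arm withdrawn and the gripper empty.

- **Position:** The slats are centred within about 1 to 1.5 mm of their targets in the top, side and wrist cameras. Those cameras are calibrated to about 2 mm.
- **Level and angle:** Their tops are at about 60 mm. They lie at 11.7–12.8° in the cameras, against the stand's 12.2°.
- **Left alone:** The offcut measures in the same place as before. I never went near the pink look-alike, but I did not re-measure it at the end.
- **Forces:** The wrist force readings stayed under about 2 N.
- **Failed calls:** The first two move commands were refused for a formatting error, before anything had moved.
- **Disagreement:** One angle fit in the side view read 12.8° for slat B, where the top and wrist views both gave 12.1°. I put this down to measurement noise.

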